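# Close the last jewel case and stack the order for dispatch

### The arm

A 6-joint arm with a two-finger parallel gripper is mounted at the origin on the work surface. World frame = base frame: x ahead of the robot, y to its left, z up, the work surface at z = 0. Lengths are in mm, angles in rad, forces in N, time in s.
With the tool pointing down it reaches from about 350 to 975 mm from the base axis. Payload 7.1 kg.
Tool frame: the origin (TCP) lies on the centre line of the jaws, within the pads' length; the fingertips stand 17 mm ahead of it and the grasp point (between the pads) lies 2 mm behind it (tip_extent is the distance from the TCP to the fingertips, in mm); z points along the fingers, y is the line along which they close (so a half turn about z gives the same grasp; the last joint's range is limited). The gripper opens to 88 mm and grips with 3 to 60 N. Pads are 20 mm wide; open, the fingers measure 115 mm over their backs; the gripper's body (75 mm by 178 mm) begins 61 mm behind the grasp point.
Start: joints at [-1.313, 0.423, 1.63, -0, 1.089, -0.019], TCP at [170.818, -601.187, 239.675] pointing down, gripper open.
Joint ranges: [-3, 3], [-0.9, 2.11], [0.09, 2.58], [-1.31, 4.45], [0.11, 2.69], [-2.54, 2.54]. Speed limits (rad/s): [2.39, 2.39, 3.01, 3.14, 3.14, 3.14].

### API

Orientations are given as a rotation vector (axis times angle).
In Python, from workcell import get_obs, get_image, camera_model, close_job, look_for, outline_of, pinpoint, tip_extent gives the robot as it stands.
- The arm moves only by the shell command python3 -m jog 'ROWS'. ROWS is text: rows parted by semicolons, each of 7 numbers parted by spaces: the shift along the tool's x, y, z as a fraction of full scale, then the turn, a rotation vector about the tool's x, y, z as a fraction of full scale, then the closure, from -1 (fully open) to 1 (shut). A call has 1 to 8 rows; each row is the pose to reach, as a shift and turn from the pose commanded when the call began, along the tool's axes at that moment; what a row does not reach only later rows make up. Full scale, the value 1, is 0.2 m for a shift and 30 degrees for a turn. A row lasts 1/10 s, in which the tool goes at most 50 mm and 8.59 degrees, less where a joint would pass 70% of its speed; a pose out of reach is approached as far as the arm can. A call with a number of a shift or a turn outside -1 to 1 is refused whole. A call with a gripper value outside its range is refused whole. The fingers move at their own pace and stop on an object; the grip force is fixed at half the most. Time passes only in rows, so rows that repeat a pose let the fingers close. It gives the time, the measured TCP pose, the force, the opening and the grip force at its end, in the units of the state.
- get_obs(): the state, without advancing time (a new reading comes with each control period).
- get_image(name): name is "scene" or "top" or "wrist"; returns the picture (480x640x3 uint8, red, green, blue); there is no depth.
- camera_model(name): a dict with "fx", "fy", "cx", "cy" (pixels), "dist_coeffs" ([k1, k2, p1, p2, k3] as OpenCV has them; the pictures are not rectified), "origin" and "orientation" of the camera in the world; the wrist camera has in their place "tool_from_camera" (4x4, takes a point from camera to tool coordinates, whose origin is the TCP and whose axes are the flange's). Camera axes: x right, y down, z forward; pixel columns grow to the right and rows downward; lengths in mm; the calibration is good to about 2 mm. A picture is of the moment at which its call begins: read the wrist's pose just before it. camera_model takes no time and is no camera call.
- close_job(): hands the job in; it is judged then, once.
Trained networks look in the newest picture that a camera, given by its name, has taken for a name from the list of things; names that differ only in an ending like _2 or _b are one class to them, and where a whole thing is asked for, a point or a joint stands for the part that bears it (a point fixed in the world has none). Each returns a list of dicts, best first, with "confidence" (0 to 1); they miss things now and then, are a little off and sometimes report something else, mostly with a low value. They report only what shows in the picture. A call takes as long as a camera call.
- look_for(target, camera): "xyz" ([x, y, z] in mm, in the coordinates of the camera as it stood for that picture, good to about 4 mm: the middle of the surface that is visible of it).
- outline_of(target, camera): "mask" (480x640 bool, what is visible of it).
- pinpoint(target, camera): "xyz" ([x, y, z] in mm, in the coordinates of the camera as it stood for that picture, good to about 4 mm: a listed point, or the origin of a listed thing).
The state is a dict: "t": time; "qpos": joint angles; "qvel": joint speeds; "joint_torque": joint torques, N m; "ee_pos": TCP position; "orientation": TCP orientation; "ft_force": force on the tool from outside, world axes, zero at the start; "moment": the same for the moment, N m; "width": finger opening in mm; "grasp_force": force on a finger pad.
Only numpy, scipy, OpenCV 4.12 (cv2) and the standard library are available. Lean on these libraries where they do the work, as an engineer would, in place of code of your own. Each camera call takes 0.05 s, during which the arm holds its last target. There are 200 camera calls.

### The job

To ready the finished jewel cases for dispatch, clip the loose lid into the open case where it stands on the bench, pressing until both end tabs have caught and the lid lies flat, before that case goes to the tray. Stack all the cases, one on the other, in a single square column with their edges in line inside the white outline on the tray, the newly closed case on top. Set each one down, never drop it, and leave the other things on the bench alone.

Things in the scene. Friction and masses are not known exactly. Their poses are not given: they have to be found in the camera images.
- closed1: a closed jewel case, one of three to five alike (None if absent): 102 x 60 mm navy shell 32 mm high under a cream lid 104 x 62 x 8 mm, 40 mm high in all, flat top, 0.2 to 0.4 kg. Origin at the centre of its underside, x along the 104 mm length, y across the 62 mm width, z up; turning it half round changes nothing.
- closed2: a closed jewel case, one of three to five alike (None if absent): 102 x 60 mm navy shell 32 mm high under a cream lid 104 x 62 x 8 mm, 40 mm high in all, flat top, 0.2 to 0.4 kg. Origin at the centre of its underside, x along the 104 mm length, y across the 62 mm width, z up; turning it half round changes nothing.
- closed3: a closed jewel case, one of three to five alike (None if absent): 102 x 60 mm navy shell 32 mm high under a cream lid 104 x 62 x 8 mm, 40 mm high in all, flat top, 0.2 to 0.4 kg. Origin at the centre of its underside, x along the 104 mm length, y across the 62 mm width, z up; turning it half round changes nothing.
- closed4: a closed jewel case, one of three to five alike (None if absent): 102 x 60 mm navy shell 32 mm high under a cream lid 104 x 62 x 8 mm, 40 mm high in all, flat top, 0.2 to 0.4 kg. Origin at the centre of its underside, x along the 104 mm length, y across the 62 mm width, z up; turning it half round changes nothing.
- closed5: a closed jewel case, one of three to five alike (None if absent): 102 x 60 mm navy shell 32 mm high under a cream lid 104 x 62 x 8 mm, 40 mm high in all, flat top, 0.2 to 0.4 kg. Origin at the centre of its underside, x along the 104 mm length, y across the 62 mm width, z up; turning it half round changes nothing.
- open_case: the case that lacks its lid: navy shell, 102 x 60 mm outside, 32 mm high, open on top, a gold bangle (fixed, below 22 mm) inside; long walls 3 mm, end walls 5 mm thick. Flush with the rim a lighter blue ledge, 4 mm deep, 6 mm tall, runs inside each end wall. Loose, 0.18 to 0.33 kg. Origin: centre of the underside, x along the length, y across, z up. 40 mm high with its lid home.
- lid: loose cream lid, 72 g: plate 104 x 62 x 8 mm (22 to 30 mm above its origin), standing upright on two sprung end tabs 22 mm long, 30 mm wide; two ribs, 6 mm deep, enter between the case's long walls with 3 mm to spare each side. Either way round fits. Origin: centre, at the tabs' lower ends, x along the length, y across, z up. Lid home: origin 10 mm above the case's (up to 1 mm play).
- lid_end_a (a point): middle of the lid plate's underside at its +x end, 45 mm from the lid's middle; 32 mm above the case's underside when home. Set over the case, the lid first rests on the tabs' ramps, its plate about 15 mm above the rim; then push it down on top (about 7 N at each end or 14 N in the middle).
- lid_end_b (a point): the same at the lid's -x end.
- tab_a (a joint): how far the sprung tab at the lid's +x end is pressed inward, m: 0 free, about 0.003 while passing the ledge, near 0 again once caught under it. Each tab ramps out from 39 mm (tip) to a tooth at 45 mm from the lid's middle; the ledges' edges are 42 mm from the case's middle, so up to 3 mm of misplacement lengthways is tolerated.
- tab_b (a joint): the same for the tab at the lid's -x end.
- tray: dispatch tray fixed to the bench: wood, 190 x 160 mm with green floor 6 mm above the bench and a rim 6 mm wide and 14 mm high. Origin at the centre of its underside, x along the 190 mm side.
- mark (a point): centre of the white rectangular outline (110 x 70 mm, its long side along the tray's x) on the tray's floor, at floor height: the column stands inside it.
- compound_bar: bystander: bar of red polishing compound in a paper band, 45 x 120 x 32 mm, origin at the centre of its underside.
- wheel: bystander: felt polishing wheel lying flat, 90 mm across, 22 mm thick, origin at the centre of its underside.
- jar: bystander: amber jar with a brass cap, 64 mm across, 75 mm high, origin at the centre of its underside.

How it is judged:
By the outcome, as a careful person would: the job done as asked, in the order asked, and still so for the second after the job is handed in, with the robot touching nothing.
Of closed1, closed2, closed3, closed4, closed5 only 3 to 5 are there at a start; the rules pass over those that are not, and their reading is None.
At some moment in a run one of open_case, lid may be knocked a few centimetres aside while the robot is not near it.
It also fails if it takes over 210 s, if anything falls off the work surface, if the arm or the gripper's body presses on something with over 40 N, if the wrist force passes 120 N, or if a joint passes its speed limit or range.

## Working session

There is one attempt and no reset: what is moved stays moved. The work goes in short steps, Python scripts to look and compute and a shell command to move; the robot and the scene stay as the last step left them, time stands still between calls to the robot, and variables do not carry over. Pictures are saved under pics/ and viewed, at most 14 in all, crops included, and the job is handed in when it is done.

```bash
ls; mkdir -p pics
cat > h.py <<'E'
import numpy as np, cv2
from scipy.spatial.transform import Rotation as R
from workcell import *
def cam(name):
    m=camera_model(name); K=np.array([[m['fx'],0,m['cx']],[0,m['fy'],m['cy']],[0,0,1.]]); d=np.array(m['dist_coeffs'],float)
    if 'tool_from_camera' in m:
        o=get_obs(); T=np.eye(4); T[:3,:3]=R.from_rotvec(o['orientation']).as_matrix(); T[:3,3]=o['ee_pos']; T=T@np.array(m['tool_from_camera'])
    else:
        T=np.eye(4); q=np.array(m['orientation']); T[:3,:3]=q if q.shape==(3,3) else R.from_rotvec(q).as_matrix(); T[:3,3]=m['origin']
    return K,d,T
def toplane(px,c,z):
    K,d,T=c; u=cv2.undistortPoints(np.array(px,float).reshape(-1,1,2),K,d).reshape(-1,2)
    r=np.c_[u,np.ones(len(u))]@T[:3,:3].T; s=(z-T[2,3])/r[:,2]; return T[:3,3]+r*s[:,None]
def proj(P,c):
    K,d,T=c; p=(np.array(P,float).reshape(-1,3)-T[:3,3])@T[:3,:3]; return cv2.projectPoints(p,np.zeros(3),np.zeros(3),K,d)[0].reshape(-1,2)
def world(xyz,c): return c[2][:3,:3]@np.array(xyz)+c[2][:3,3]
def save(im,n): cv2.imwrite('pics/'+n,im[:,:,::-1])
E
python3 - <<'E'
from h import *
o=get_obs(); print({k:np.round(v,3).tolist() for k,v in o.items()}, tip_extent)
for n in('scene','top'):
    c=cam(n); im=get_image(n); save(im,n+'0.png'); print(n,camera_model(n)['orientation'],c[2].round(2).tolist())
    for t in('closed1','open_case','lid','tray','jar','wheel','compound_bar'):
        print(t,[(round(r['confidence'],2),world(r['xyz'],c).round().tolist()) for r in look_for(t,n)][:7])
    for t in ('mark','lid_end_a'):
        print('pin',t,[(round(r['confidence'],2),world(r['xyz'],c).round().tolist()) for r in pinpoint(t,n)][:4])
E
```

```text
pics
{'t': 0.0, 'qpos': [-1.313, 0.424, 1.631, -0.0, 1.089, -0.019], 'qvel': [0.0, 0.001, 0.0, -0.001, 0.001, 0.001], 'joint_torque': [0.001, -54.462, -27.366, 0.064, 0.023, -0.0], 'ee_pos': [170.692, -600.696, 238.915], 'orientation': [-3.11, -0.433, 0.0], 'ft_force': [0.354, 0.668, 0.019], 'moment': [-0.027, 0.009, 0.039], 'grasp_force': 0.0, 'width': 87.932} 17.0
scene [-2.1255815  -1.23612492  0.46358109] [[0.5, 0.65, -0.58, 1263.15], [0.87, -0.36, 0.34, -384.18], [0.01, -0.67, -0.74, 933.78], [0.0, 0.0, 0.0, 1.0]]
closed1 [(0.97, [457.0, 83.0, 41.0]), (0.6, [650.0, -148.0, 36.0]), (0.59, [648.0, 152.0, 43.0]), (0.24, [772.0, 181.0, 30.0])]
open_case [(0.6, [442.0, 320.0, 17.0])]
lid [(0.62, [577.0, 330.0, 26.0])]
tray [(0.85, [438.0, -308.0, 10.0])]
jar [(0.77, [784.0, 5.0, 65.0])]
wheel [(0.86, [777.0, -183.0, 22.0])]
compound_bar [(0.84, [775.0, 182.0, 29.0])]
pin mark [(0.72, [432.0, -303.0, 8.0])]
pin lid_end_a [(0.9, [616.0, 339.0, 24.0]), (0.68, [526.0, 336.0, 22.0])]
top [-2.10407797  2.12421275 -0.21796988] [[-0.01, -0.98, 0.2, 367.04], [-1.0, 0.01, -0.0, -8.77], [0.0, -0.2, -0.98, 1124.44], [0.0, 0.0, 0.0, 1.0]]
closed1 [(0.93, [442.0, 94.0, 43.0]), (0.86, [627.0, -146.0, 35.0]), (0.68, [767.0, -178.0, 16.0]), (0.56, [636.0, 154.0, 40.0])]
open_case [(0.63, [441.0, 322.0, 16.0])]
lid [(0.97, [566.0, 338.0, 27.0])]
tray [(0.74, [762.0, 189.0, 32.0]), (0.63, [430.0, -303.0, 5.0])]
jar [(0.71, [758.0, 15.0, 73.0])]
wheel [(0.56, [768.0, -169.0, 18.0]), (0.42, [627.0, -146.0, 34.0])]
compound_bar [(0.87, [762.0, 189.0, 33.0])]
pin mark [(0.89, [429.0, -301.0, 3.0])]
pin lid_end_a [(0.81, [527.0, 343.0, 25.0]), (0.66, [616.0, 339.0, 21.0])]
```

View pics/top0.png

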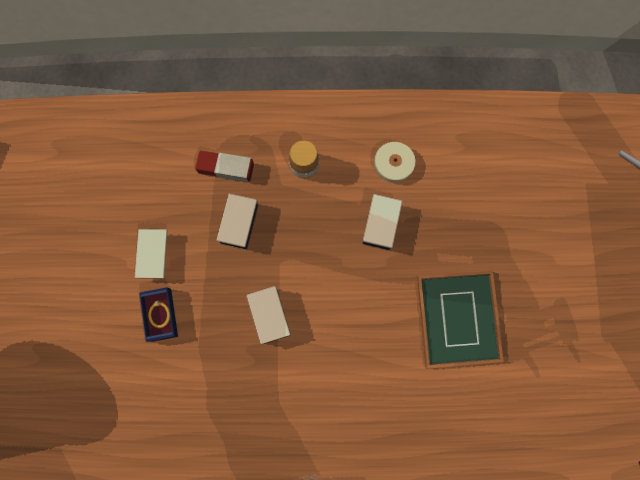

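View pics/scene0.png

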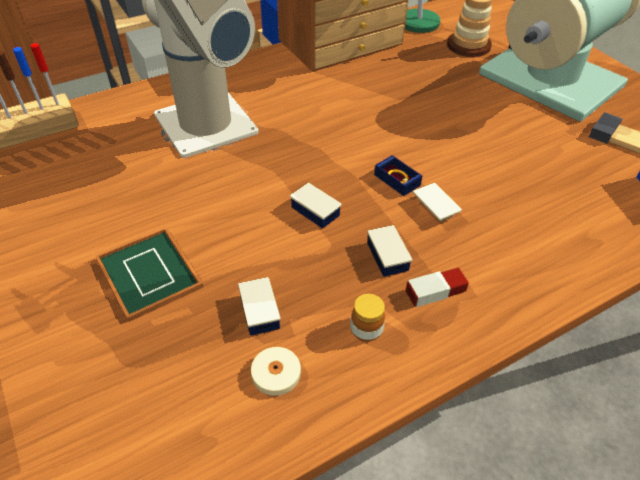

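The top view shows three closed cases at about px (268,315), (238,220) and (382,222). The open case is at (158,315), the lid at (151,254) and the tray outline at (460,318). I'll move above the tray for a close wrist view.

```bash
python3 -m jog '0.25 -0.16 -0.1 0 0 0.26 -1;0.5 -0.32 -0.3 0 0 0.53 -1;0.75 -0.48 -0.3 0 0 0.53 -1;1 -0.65 -0.3 0 0 0.53 -1;1 -0.65 -0.3 0 0 0.53 -1' >/dev/null; python3 -m jog '0.25 -0.3 0 0 0 0 -1;0.52 -0.6 0 0 0 0 -1;0.52 -0.6 0 0 0 0 -1;0.52 -0.6 0 0 0 0 -1;0.52 -0.6 0 0 0 0 -1'
python3 - <<'E'
from h import *
o=get_obs();print(o['ee_pos'],o['orientation'],o['t']);c=cam('wrist');print(np.array(camera_model('wrist')['tool_from_camera']).round(2).tolist(),c[2].round(2).tolist(),c[0].tolist())
save(get_image('wrist'),'w1.png')
im=get_image('top');c=cam('top')
hsv=cv2.cvtColor(im,cv2.COLOR_RGB2HSV)
m=((hsv[...,1]<115)&(hsv[...,2]>110)).astype(np.uint8)
for k in cv2.findContours(m,0,2)[0]:
    if 60<cv2.contourArea(k)<4000:
        a=cv2.minAreaRect(k); z=40; p=toplane(cv2.boxPoints(a),c,z); e=[p[1]-p[0],p[2]-p[1]];L=max(e,key=np.linalg.norm)
        print(np.round(a[0]),'w',p.mean(0).round(),[round(np.linalg.norm(x)) for x in e],'yaw',round(np.degrees(np.arctan2(L[1],L[0])),1))
E
```

```text
t: 2.0
ee_pos: [432.6, -300.5, 299.7]
orientation: [3.141, 0.004, 0.0]
ft_force: [0.3, -1.2, 0.6]
width: 87.7
grasp_force: 0.0
[ 432.59582217 -300.49341471  299.74106705] [3.14135174e+00 4.06453113e-03 3.22735480e-05] 2.0
[[-0.0, -0.96, -0.28, 77.7], [1.0, -0.0, 0.0, 0.56], [-0.0, -0.28, 0.96, -143.64], [0.0, 0.0, 0.0, 1.0]] [[0.0, -0.96, -0.28, 510.3], [-1.0, -0.0, -0.0, -300.81], [0.0, 0.28, -0.96, 443.38], [0.0, 0.0, 0.0, 1.0]] [[378.5985894653008, 0.0, 323.97131915321955], [0.0, 378.5985894653008, 243.54934512957448], [0.0, 0.0, 1.0]]
[459. 319.] w [ 430. -294.   40.] [70, 109] yaw -177.4
[268. 314.] w [443.  92.  40.] [63, 105] yaw -163.2
[150. 253.] w [570. 337.  40.] [105, 63] yaw -0.5
[382. 220.] w [ 635. -145.   40.] [106, 65] yaw -13.8
[236. 220.] w [639. 159.  40.] [107, 63] yaw -12.2
[232. 165.] w [760. 171.  40.] [47, 72] yaw -100.8
[629. 157.] w [ 777. -708.   40.] [12, 56] yaw -120.6
[394. 160.] w [ 766. -176.   40.] [89, 84] yaw -90.2
[121.  92.] w [939. 428.  40.] [112, 12] yaw -92.3
[10. 88.] w [960. 701.  40.] [42, 35] yaw -21.9
[310.  15.] w [1125.    3.   40.] [247, 81] yaw -90.7
```

View pics/w1.png

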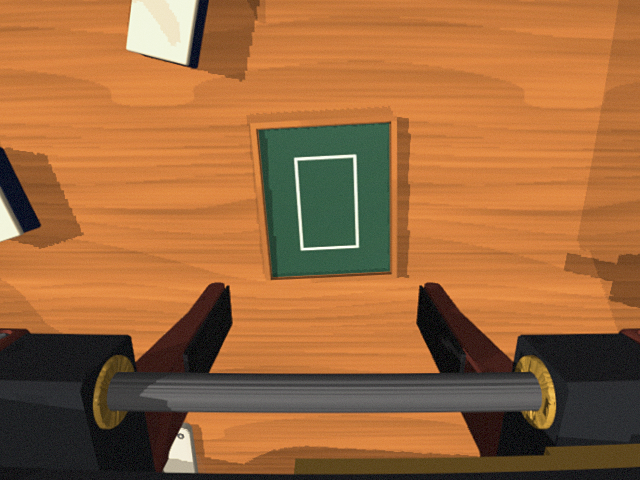

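The wrist view shows the tray outline with corners at about (296,158), (356,155), (358,247) and (302,250). A closed case shows at the top, around (165,30). I'll measure the mark by back-projection.

```bash
cat >> h.py <<'E'
def rect(name,z,near,r=90,save_as=None,smax=115,vmin=110,size=(104,62)):
    """cream/white rectangle near a world xy, on plane z -> centre, sizes, yaw(deg, -90..90)"""
    c=cam(name); im=get_image(name)
    if save_as: save(im,save_as)
    h=cv2.cvtColor(im,cv2.COLOR_RGB2HSV); m=((h[...,1]<smax)&(h[...,2]>vmin)).astype(np.uint8)
    best=None
    for k in cv2.findContours(m,cv2.RETR_EXTERNAL,cv2.CHAIN_APPROX_NONE)[0]:
        if cv2.contourArea(k)<150: continue
        w=toplane(k,c,z)[:,:2]; a=cv2.minAreaRect(w.astype(np.float32)); b=cv2.boxPoints(a)
        if np.hypot(*(np.array(a[0])-near))>r: continue
        e=[b[1]-b[0],b[2]-b[1]]; L=max(e,key=np.linalg.norm); s=sorted(map(np.linalg.norm,e))[::-1]
        y=(np.degrees(np.arctan2(L[1],L[0]))+90)%180-90
        err=abs(s[0]-size[0])+abs(s[1]-size[1])
        if best is None or err<best[0]: best=(err,np.array(a[0]),s,y)
    if best is None: print('none'); return None
    print('rect',best[1].round(1),np.round(best[2],1),'yaw',round(best[3],2)); return best[1],best[3]
def plan(xy,z,yaw):
    o=get_obs(); M=R.from_rotvec(o['orientation']).as_matrix(); d=M.T@(np.array([*xy,z])-o['ee_pos'])
    cy=np.degrees(np.arctan2(M[1,0],M[0,0])); t=(yaw-cy+90)%180-90
    print('shift',(d/200).round(3),'turn z',round(-t/30,3),'tilt',np.degrees(np.arccos(-M[2,2])).round(2),'q6',o['qpos'][5].round(2),'pos',o['ee_pos'].round(1),'cyaw',cy.round(2),'w',o['width'].round(1),'F',np.round(o['ft_force'],1),'t',round(o['t'],1))
E
python3 - <<'E'
from h import *
m=rect('wrist',6,(430,-300),size=(110,70))
m=rect('top',6,(430,-300),size=(110,70))
c=cam('wrist');get_image('wrist');print([(round(r['confidence'],2),world(r['xyz'],c).round().tolist()) for r in pinpoint('mark','wrist')])
plan((560,-150),300,-13)
E
```

```text
rect [ 430.1 -304.7] [111.8  72. ] yaw 3.08
none
[(0.78, [433.0, -294.0, 5.0])]Traceback (most recent call last):
  File "<stdin>", line 5, in <module>
  File "h.py", line 37, in plan
    print('shift',(d/200).round(3),'turn z',round(-t/30,3),'tilt',np.degrees(np.arccos(-M[2,2])).round(2),'q6',o['qpos'][5].round(2),'pos',o['ee_pos'].round(1),'cyaw',cy.round(2),'w',o['width'].round(1),'F',np.round(o['ft_force'],1),'t',round(o['t'],1))
                                                                                                                                                                                       ^^^^^^^^^^^^^^^^
AttributeError: 'float' object has no attribute 'round'
```

```bash
sed -i "s/o\['width'\].round(1)/round(o['width'],1)/" h.py
python3 -m jog '0.25 -0.2 0 0 0 0.2 -1;0.5 -0.4 0.1 0 0 0.45 -1;0.75 -0.6 0.1 0 0 0.45 -1;1 -0.78 0.2 0 0 0.45 -1;1 -0.78 0.2 0 0 0.45 -1;1 -0.78 0.2 0 0 0.45 -1;1 -0.78 0.2 0 0 0.45 -1' >/dev/null
python3 - <<'E'
from h import *
p,y=rect('wrist',40,(635,-145),save_as='w2.png')
plan(p,120,y);plan(p,28,y)
E
```

```text
rect [ 634.4 -146.8] [103.2  62.1] yaw -14.19
shift [ 0.017 -0.002  0.696] turn z 0.021 tilt 0.08 q6 1.56 pos [ 631.2 -146.4  259.1] cyaw -13.55 w 87.7 F [-0.  -0.  -0.1] t 3.0
shift [ 0.017 -0.003  1.156] turn z 0.021 tilt 0.08 q6 1.56 pos [ 631.2 -146.4  259.1] cyaw -13.55 w 87.7 F [-0.  -0.  -0.1] t 3.0
```

View pics/w2.png

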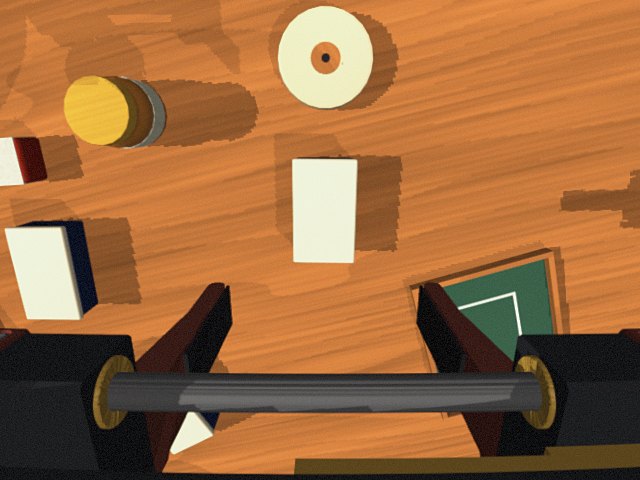

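The case top sits at px (293–357, 158–263) and its measured size matches the given 104 x 62. I'll descend, grip and lift.

```bash
python3 -m jog '0.017 -0.002 0.2 0 0 0.02 -1;0.017 -0.002 0.4 0 0 0.02 -1;0.017 -0.002 0.6 0 0 0.02 -1;0.017 -0.002 0.8 0 0 0.02 -1;0.017 -0.002 0.8 0 0 0.02 -1;0.017 -0.002 0.8 0 0 0.02 -1' >/dev/null
python3 -m jog '0 0 0.12 0 0 0 -1;0 0 0.24 0 0 0 -1;0 0 0.355 0 0 0 -1;0 0 0.355 0 0 0 -1;0 0 0.355 0 0 0 -1'
python3 -m jog '0 0 0 0 0 0 1;0 0 0 0 0 0 1;0 0 0 0 0 0 1;0 0 0 0 0 0 1;0 0 0 0 0 0 1;0 0 0 0 0 0 1;0 0 0 0 0 0 1;0 0 0 0 0 0 1'
python3 -m jog '0 0 -0.05 0 0 0 1;0 0 -0.15 0 0 0 1;0 0 -0.3 0 0 0 1;0 0 -0.5 0 0 0 1;0 0 -0.5 0 0 0 1;0 0 -0.5 0 0 0 1'
python3 - <<'E'
from h import *
plan((430,-304.7),130,3.1)
E
```

```text
t: 4.15
ee_pos: [636.6, -146.9, 31.2]
orientation: [3.117, -0.388, 0.005]
ft_force: [-0.6, -0.0, 0.3]
width: 87.4
grasp_force: 0.0
t: 4.95
ee_pos: [635.7, -146.2, 29.5]
orientation: [3.118, -0.386, 0.001]
ft_force: [-1.9, -0.3, 6.3]
width: 61.9
grasp_force: 30.0
t: 5.55
ee_pos: [635.4, -146.1, 129.4]
orientation: [3.118, -0.387, 0.002]
ft_force: [0.3, -0.5, -4.0]
width: 62.1
grasp_force: 30.0
shift [-0.802  1.02  -0.004] turn z -0.575 tilt 0.07 q6 1.57 pos [ 635.4 -146.1  129.4] cyaw -14.14 w 62.1 F [ 0.3 -0.5 -4. ] t 5.5
```

```bash
python3 -m jog '-0.1 0.12 0 0 0 -0.1 1;-0.25 0.32 0 0 0 -0.25 1;-0.42 0.52 0 0 0 -0.4 1;-0.58 0.72 0 0 0 -0.5 1;-0.72 0.88 0 0 0 -0.575 1;-0.8 1 0 0 0 -0.575 1;-0.8 1 0 0 0 -0.575 1;-0.8 1 0 0 0 -0.575 1' >/dev/null
python3 -m jog '0 0 0.05 0 0 0 1;0 0 0.1 0 0 0 1;0 0 0.1 0 0 0 1'
python3 - <<'E'
from h import *
plan((431,-304.6),35.5,3.1)
E
```

```text
t: 6.65
ee_pos: [430.8, -299.4, 106.6]
orientation: [-3.138, -0.088, 0.005]
ft_force: [0.4, -0.0, -2.7]
width: 61.5
grasp_force: 30.0
shift [0.001 0.027 0.355] turn z 0.003 tilt 0.21 q6 0.88 pos [ 430.8 -299.4  106.6] cyaw 3.19 w 61.5 F [ 0.4 -0.  -2.7] t 6.7
```

```bash
python3 -m jog '0.001 0.027 0 0 0 0 1;0.001 0.027 0.12 0 0 0 1;0.001 0.027 0.24 0 0 0 1;0.001 0.027 0.31 0 0 0 1;0.001 0.027 0.335 0 0 0 1;0.001 0.027 0.335 0 0 0 1;0.001 0.027 0.335 0 0 0 1'
python3 - <<'E'
from h import *
plan((431,-304.6),35.5,3.1)
E
```

```text
t: 7.35
ee_pos: [432.3, -306.7, 42.3]
orientation: [3.14, 0.085, 0.001]
ft_force: [0.5, 0.0, -3.5]
width: 61.6
grasp_force: 30.0
shift [-0.006 -0.011  0.034] turn z 0.0 tilt 0.06 q6 0.88 pos [ 432.3 -306.7   42.3] cyaw 3.11 w 61.6 F [ 0.5  0.  -3.5] t 7.3
```

```bash
python3 -m jog '-0.005 -0.01 0 0 0 0 1;-0.005 -0.01 0 0 0 0 1;-0.005 -0.01 0.02 0 0 0 1;-0.005 -0.01 0.02 0 0 0 1;-0.005 -0.01 0.02 0 0 0 1'
python3 - <<'E'
from h import *
plan((431,-304.6),35.5,3.1); get_image('top');plan((431,-304.6),35.5,3.1)
E
```

```text
t: 7.85
ee_pos: [430.6, -304.4, 37.6]
orientation: [-3.14, -0.085, 0.0]
ft_force: [-0.6, 0.3, -3.3]
width: 61.9
grasp_force: 30.0
shift [0.002 0.001 0.011] turn z 0.0 tilt 0.01 q6 0.88 pos [ 430.6 -304.4   37.6] cyaw 3.11 w 61.9 F [-0.6  0.3 -3.3] t 7.8
shift [0.002 0.001 0.011] turn z 0.0 tilt 0.0 q6 0.88 pos [ 430.7 -304.4   37.6] cyaw 3.11 w 61.7 F [-0.   1.1 -3.9] t 7.9
```

```bash
python3 -m jog '0 0 0.005 0 0 0 1;0 0 0.005 0 0 0 1;0 0 0.01 0 0 0 1;0 0 0.01 0 0 0 1;0 0 0.01 0 0 0 1'
python3 -m jog '0 0 0.003 0 0 0 1;0 0 0.003 0 0 0 1;0 0 0.003 0 0 0 1'
```

```text
t: 8.4
ee_pos: [430.7, -304.4, 35.6]
orientation: [-3.14, -0.085, 0.0]
ft_force: [-0.5, -0.2, -4.0]
width: 61.4
grasp_force: 30.0
t: 8.7
ee_pos: [430.7, -304.4, 35.5]
orientation: [3.14, 0.085, 0.0]
ft_force: [-2.3, 0.7, 5.7]
width: 61.2
grasp_force: 30.0
```

```bash
python3 -m jog '0 0 0 0 0 0 -1;0 0 0 0 0 0 -1;0 0 0 0 0 0 -1;0 0 0 0 0 0 -1;0 0 -0.15 0 0 0 -1;0 0 -0.4 0 0 0 -1;0 0 -0.7 0 0 0 -1;0 0 -1 0 0 0 -1'
python3 -m jog '0 0 -0.1 0 0 0 -1;0 0 -0.1 0 0 0 -1;0 0 -0.1 0 0 0 -1'>/dev/null
python3 - <<'E'
from h import *
c,y=rect('wrist',46,(430,-305),save_as='w3.png')
rect('top',46,(430,-305))
im=cv2.imread('pics/w3.png');cv2.imwrite('pics/w3c.png',cv2.resize(im[120:310,210:430],None,fx=3,fy=3))
plan((443,92),240,17)
E
```

```text
t: 9.5
ee_pos: [430.3, -304.2, 216.8]
orientation: [-3.14, -0.085, 0.001]
ft_force: [0.1, -0.2, -0.5]
width: 87.8
grasp_force: 0.0
rect [ 432.6 -304.3] [110.4  63.3] yaw 3.0
rect [ 429.5 -295.7] [106.3  74.8] yaw 3.17
shift [ 0.173 -1.972 -0.03 ] turn z -0.463 tilt 0.18 q6 0.88 pos [ 429.7 -303.7  233.3] cyaw 3.11 w 88.0 F [-0.9 -0.1 -0.1] t 9.9
```

View pics/w3c.png

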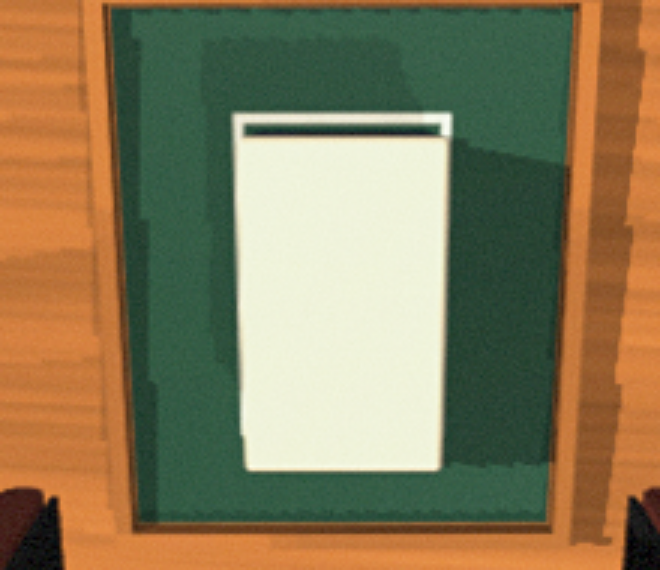

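The case lies inside the outline, with cream crop corners at (236,137), (449,137), (441,469) and (246,470). The outline's far edge is at (232,113)–(453,113). I'll check both numerically.

Run:
```python
from h import *
c=cam('wrist'); f=lambda a:np.array(a)/3+[210,120]
q=toplane(f([(236,137),(449,137),(441,469),(246,470)]),c,46)[:,:2];print(q.round(1),q.mean(0))
l=toplane(f([(232,113),(453,113)]),c,6)[:,:2];print(l.round(1))
th=np.radians(3.1);u=np.array([np.cos(th),np.sin(th)]);print('mark from far edge',l.mean(0)-u*56)
print('edge',(q[:2].mean(0)-q[2:].mean(0)))
```

```text
[[ 477.7 -271. ]
 [ 481.  -332. ]
 [ 379.2 -337.7]
 [ 375.6 -277. ]] [ 428.36017338 -304.43692534]
[[ 481.6 -266. ]
 [ 485.4 -336.6]]
mark from far edge [ 427.55216915 -304.30039166]
edge [101.94884794   5.79998487]
```

```bash
python3 -m jog '0 -0.25 0 0 0 0 -1;0 -0.5 0 0 0 0 -1;0.05 -0.75 0 0 0 0 -1;0.09 -1 0 0 0 0 -1;0.09 -1 0 0 0 0 -1' >/dev/null
python3 -m jog '0.02 -0.25 -0.03 0 0 -0.1 -1;0.04 -0.5 -0.03 0 0 -0.25 -1;0.06 -0.75 -0.03 0 0 -0.46 -1;0.08 -0.97 -0.03 0 0 -0.46 -1;0.08 -0.97 -0.03 0 0 -0.46 -1;0.08 -0.97 -0.03 0 0 -0.46 -1;0.08 -0.97 -0.03 0 0 -0.46 -1' >/dev/null
python3 - <<'E'
from h import *
p,y=rect('wrist',40,(443,92));plan(p,28.5,y)
E
```

```text
rect [442.   90.6] [102.7  62. ] yaw 16.82
shift [-1.000e-03 -7.000e-03  1.059e+00] turn z -0.001 tilt 0.09 q6 1.45 pos [443.   89.5 240.4] cyaw 16.8 w 88.3 F [ 0.3  0.5 -0.1] t 11.2
```

```bash
python3 -m jog '-0.001 -0.007 0.2 0 0 0 -1;-0.001 -0.007 0.4 0 0 0 -1;-0.001 -0.007 0.6 0 0 0 -1;-0.001 -0.007 0.8 0 0 0 -1;-0.001 -0.007 0.8 0 0 0 -1' >/dev/null
python3 -m jog '0 0 0.12 0 0 0 -1;0 0 0.259 0 0 0 -1;0 0 0.259 0 0 0 -1;0 0 0.259 0 0 0 -1;0 0 0.259 0 0 0 -1'
python3 -m jog '0 0 0 0 0 0 1;0 0 0 0 0 0 1;0 0 0 0 0 0 1;0 0 0 0 0 0 1;0 0 0 0 0 0 1;0 0 0 0 0 0 1;0 0 0 0 0 0 1;0 0 0 0 0 0 1'
python3 -m jog '0 0 -0.05 0 0 0 1;0 0 -0.15 0 0 0 1;0 0 -0.3 0 0 0 1;0 0 -0.5 0 0 0 1;0 0 -0.5 0 0 0 1;0 0 -0.5 0 0 0 1'
python3 - <<'E'
from h import *
plan((430.3,-304.4),130,3.1)
E
```

```text
t: 12.15
ee_pos: [443.8, 92.0, 31.1]
orientation: [-3.108, -0.461, -0.004]
ft_force: [0.1, 0.8, -0.2]
width: 87.6
grasp_force: 0.0
t: 12.95
ee_pos: [442.9, 92.2, 29.7]
orientation: [3.107, 0.462, 0.001]
ft_force: [-0.4, -0.2, 7.0]
width: 61.4
grasp_force: 30.0
t: 13.55
ee_pos: [442.8, 92.3, 130.0]
orientation: [-3.107, -0.462, -0.003]
ft_force: [-0.1, 0.1, -3.2]
width: 61.4
grasp_force: 30.0
shift [-6.370e-01  1.879e+00 -1.000e-03] turn z 0.46 tilt 0.11 q6 1.45 pos [442.8  92.3 130. ] cyaw 16.91 w 61.4 F [-0.1  0.1 -3.2] t 13.6
```

```bash
python3 -m jog '-0.05 0.12 0 0 0 0 1;-0.1 0.3 0 0 0 0.1 1;-0.18 0.5 0 0 0 0.25 1;-0.25 0.7 0 0 0 0.4 1;-0.3 0.85 0 0 0 0.46 1;-0.32 0.95 0 0 0 0.46 1;-0.32 0.95 0 0 0 0.46 1;-0.32 0.95 0 0 0 0.46 1' >/dev/null
python3 - <<'E'
from h import *
plan((430.5,-304.4),130,3.1)
E
```

```text
shift [-0.077  0.98  -0.011] turn z -0.002 tilt 0.18 q6 1.25 pos [ 435.5 -107.9  128. ] cyaw 3.04 w 61.4 F [ 0.   0.4 -3.4] t 14.3
```

```bash
python3 -m jog '-0.01 0.12 0 0 0 0 1;-0.02 0.3 0 0 0 0 1;-0.04 0.5 0 0 0 0 1;-0.06 0.7 0 0 0 0 1;-0.077 0.87 0 0 0 0 1;-0.077 0.97 0 0 0 0 1;-0.077 0.97 0 0 0 0 1;-0.077 0.97 0 0 0 0 1' >/dev/null
python3 -m jog '0 0 0 0 0 0 1;0 0 0.1 0 0 0 1;0 0 0.2 0 0 0 1;0 0 0.22 0 0 0 1;0 0 0.22 0 0 0 1;0 0 0.22 0 0 0 1;0 0 0.22 0 0 0 1'
python3 - <<'E'
from h import *
plan((430.5,-304.4),76,3.1)
E
```

```text
t: 15.85
ee_pos: [432.4, -302.9, 86.2]
orientation: [3.14, 0.086, 0.002]
ft_force: [-0.5, -0.3, -3.3]
width: 61.8
grasp_force: 30.0
shift [-0.01   0.007  0.051] turn z 0.001 tilt 0.08 q6 0.88 pos [ 432.4 -302.9   86.2] cyaw 3.13 w 61.8 F [-0.5 -0.3 -3.3] t 15.8
```

```bash
python3 -m jog '-0.01 0.007 0 0 0 0 1;-0.01 0.007 0.02 0 0 0 1;-0.01 0.007 0.04 0 0 0 1;-0.01 0.007 0.04 0 0 0 1;-0.01 0.007 0.04 0 0 0 1;-0.01 0.007 0.04 0 0 0 1'
python3 - <<'E'
from h import *
plan((430.5,-304.4),76,3.1)
E
```

```text
t: 16.45
ee_pos: [429.9, -304.3, 77.2]
orientation: [-3.14, -0.085, 0.0]
ft_force: [-0.7, -0.3, -3.0]
width: 61.4
grasp_force: 30.0
shift [0.003 0.001 0.006] turn z 0.0 tilt 0.01 q6 0.88 pos [ 429.9 -304.3   77.2] cyaw 3.11 w 61.4 F [-0.7 -0.3 -3. ] t 16.4
```

```bash
python3 -m jog '0.002 0 0.004 0 0 0 1;0.002 0 0.004 0 0 0 1;0.002 0 0.008 0 0 0 1;0.002 0 0.008 0 0 0 1;0.002 0 0.008 0 0 0 1'
python3 -m jog '0 0 0.002 0 0 0 1;0 0 0.002 0 0 0 1;0 0 0.002 0 0 0 1'
```

```text
t: 16.95
ee_pos: [430.4, -304.3, 75.7]
orientation: [3.14, 0.085, 0.0]
ft_force: [0.5, -0.9, -3.1]
width: 61.6
grasp_force: 30.0
t: 17.25
ee_pos: [430.4, -304.3, 75.7]
orientation: [3.14, 0.085, 0.0]
ft_force: [-1.0, 2.8, 6.0]
width: 61.7
grasp_force: 30.0
```

```bash
python3 -m jog '0 0 0 0 0 0 -1;0 0 0 0 0 0 -1;0 0 0 0 0 0 -1;0 0 0 0 0 0 -1;0 0 -0.15 0 0 0 -1;0 0 -0.4 0 0 0 -1;0 0 -0.7 0 0 0 -1;0 0 -1 0 0 0 -1'
python3 -m jog '0 0 -0.03 0 0 0 -1;0 0 -0.03 0 0 0 -1;0 0 -0.03 0 0 0 -1'>/dev/null
python3 - <<'E'
from h import *
c,y=rect('wrist',86,(430,-305),save_as='w4.png')
im=cv2.imread('pics/w4.png');cv2.imwrite('pics/w4c.png',cv2.resize(im[110:310,210:430],None,fx=3,fy=3))
plan((639,156),250,-12)
E
```

```text
t: 18.05
ee_pos: [429.9, -304.0, 257.0]
orientation: [-3.14, -0.085, 0.001]
ft_force: [0.4, -0.1, 0.1]
width: 88.0
grasp_force: 0.0
rect [ 434.1 -304.5] [111.7  62. ] yaw 3.08
shift [ 1.172 -2.238  0.049] turn z 0.504 tilt 0.19 q6 0.88 pos [ 429.3 -303.6  259.4] cyaw 3.11 w 88.0 F [-0.5  0.3 -0.5] t 18.4
```

View pics/w4c.png

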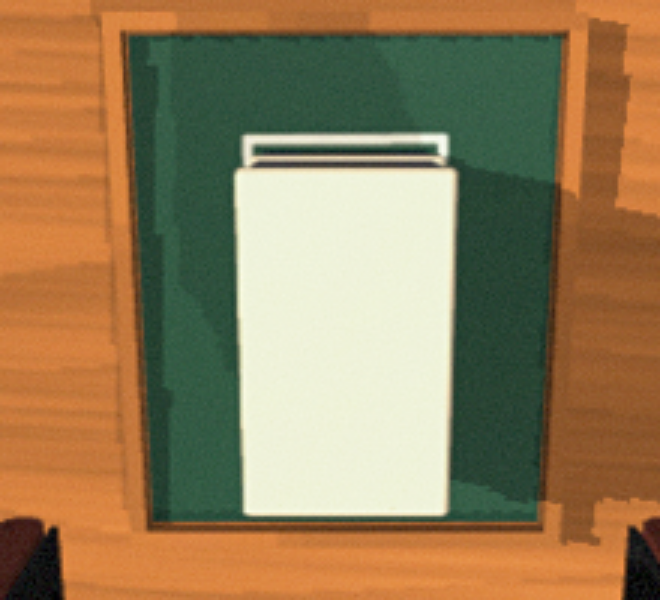

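The second case sits squarely on the first, with its top at crop corners (236,168)–(449,515). Next is the third case.

```bash
python3 - <<'E'
from h import *
c=cam('wrist'); f=lambda a:np.array(a)/3+[210,110]
q=toplane(f([(236,168),(457,168),(449,515),(244,516)]),c,86)[:,:2];print(q.mean(0),np.linalg.norm(q[0]-q[3]))
q=toplane(f([(250,157),(446,157)]),c,46)[:,:2];th=np.radians(3.1);print('lower case from far edge',q.mean(0)-52*np.array([np.cos(th),np.sin(th)]))
E
python3 -m jog '0.12 -0.25 0 0 0 0 -1;0.25 -0.5 0 0 0 0 -1;0.4 -0.75 0 0 0 0 -1;0.52 -1 0 0 0 0 -1;0.52 -1 0 0 0 0 -1' >/dev/null
python3 -m jog '0.12 -0.2 0 0 0 0.1 -1;0.25 -0.4 0 0 0 0.3 -1;0.4 -0.7 0 0 0 0.5 -1;0.5 -0.95 0.05 0 0 0.5 -1;0.5 -0.95 0.05 0 0 0.5 -1' >/dev/null
python3 - <<'E'
from h import *
plan((639,156),250,-12)
E
```

```text
[ 428.5987547  -305.21089682] 102.8577258331783
lower case from far edge [ 427.84052047 -305.76756675]
shift [ 0.072 -0.302 -0.01 ] turn z 0.008 tilt 0.23 q6 1.92 pos [612.6  99.8 248. ] cyaw -11.75 w 87.8 F [-1.  -0.  -0.5] t 19.4
```

```bash
python3 -m jog '0.072 -0.15 0 0 0 0 -1;0.072 -0.3 0 0 0 0 -1;0.072 -0.3 0 0 0 0 -1;0.072 -0.3 0 0 0 0 -1;0.072 -0.3 0 0 0 0 -1' >/dev/null
python3 - <<'E'
from h import *
p,y=rect('wrist',40,(639,156));plan(p,28.5,y)
c=cam('wrist');get_image('wrist');print([(round(r['confidence'],2),world(r['xyz'],c).round().tolist()) for r in look_for('lid','wrist')])
E
```

```text
rect [639.1 157.2] [103.2  62.1] yaw -13.18
shift [-0.003 -0.033  1.109] turn z 0.041 tilt 0.11 q6 1.99 pos [638.6 150.8 250.3] cyaw -11.94 w 88.0 F [ 0.1 -0.5  0.5] t 19.9
[(0.73, [593.0, 341.0, 30.0])]
```

```bash
python3 -m jog '-0.003 -0.033 0.2 0 0 0.04 -1;-0.003 -0.033 0.4 0 0 0.04 -1;-0.003 -0.033 0.6 0 0 0.04 -1;-0.003 -0.033 0.8 0 0 0.04 -1;-0.003 -0.033 0.8 0 0 0.04 -1' >/dev/null
python3 -m jog '0 0 0.15 0 0 0 -1;0 0 0.305 0 0 0 -1;0 0 0.305 0 0 0 -1;0 0 0.305 0 0 0 -1;0 0 0.305 0 0 0 -1'
python3 -m jog '0 0 0 0 0 0 1;0 0 0 0 0 0 1;0 0 0 0 0 0 1;0 0 0 0 0 0 1;0 0 0 0 0 0 1;0 0 0 0 0 0 1;0 0 0 0 0 0 1;0 0 0 0 0 0 1'
python3 -m jog '0 0 -0.05 0 0 0 1;0 0 -0.15 0 0 0 1;0 0 -0.35 0 0 0 1;0 0 -0.6 0 0 0 1;0 0 -0.8 0 0 0 1;0 0 -0.8 0 0 0 1;0 0 -0.8 0 0 0 1'
python3 - <<'E'
from h import *
plan((430.3,-304.4),180,3.1)
E
```

```text
t: 21.05
ee_pos: [641.8, 158.7, 33.0]
orientation: [-3.12, 0.358, -0.005]
ft_force: [0.4, 0.2, 0.1]
width: 87.9
grasp_force: 0.0
t: 21.85
ee_pos: [640.2, 158.5, 30.8]
orientation: [3.121, -0.358, 0.0]
ft_force: [-1.4, -1.4, 5.5]
width: 61.6
grasp_force: 30.0
t: 22.55
ee_pos: [640.1, 158.6, 191.2]
orientation: [-3.121, 0.358, -0.002]
ft_force: [0.5, -0.5, -3.0]
width: 61.3
grasp_force: 30.0
shift [-0.498  2.493  0.053] turn z -0.54 tilt 0.09 q6 2.02 pos [640.1 158.6 191.2] cyaw -13.09 w 61.3 F [ 0.5 -0.5 -3. ] t 22.6
```

```bash
python3 -m jog '-0.02 0.12 0 0 0 0 1;-0.06 0.3 0 0 0 -0.1 1;-0.1 0.5 0 0 0 -0.25 1;-0.14 0.7 0 0 0 -0.4 1;-0.18 0.85 0 0 0 -0.54 1;-0.2 0.95 0 0 0 -0.54 1;-0.2 0.95 0 0 0 -0.54 1' >/dev/null
python3 - <<'E'
from h import *
plan((430,-304.4),160,3.1)
E
```

```text
shift [-0.698  1.391  0.144] turn z -0.005 tilt 0.31 q6 1.46 pos [555.3 -19.3 188. ] cyaw 2.95 w 61.7 F [-0.6 -0.3 -2.6] t 23.2
```

```bash
python3 -m jog '-0.06 0.12 0 0 0 0 1;-0.15 0.3 0 0 0 0 1;-0.25 0.5 0 0 0 0 1;-0.35 0.7 0 0 0 0 1;-0.45 0.87 0 0 0 0 1;-0.5 0.97 0 0 0 0 1;-0.5 0.97 0 0 0 0 1' >/dev/null
python3 -m jog '-0.06 0.12 0 0 0 0 1;-0.12 0.27 0 0 0 0 1;-0.19 0.4 0.1 0 0 0 1;-0.19 0.41 0.15 0 0 0 1;-0.19 0.41 0.2 0 0 0 1;-0.19 0.41 0.25 0 0 0 1;-0.19 0.41 0.25 0 0 0 1;-0.19 0.41 0.25 0 0 0 1'
python3 - <<'E'
from h import *
plan((430,-304.4),117,3.1)
E
```

```text
t: 24.75
ee_pos: [435.7, -299.6, 140.1]
orientation: [-3.14, -0.087, 0.001]
ft_force: [-0.3, -0.2, -2.1]
width: 62.1
grasp_force: 30.0
shift [-0.03   0.022  0.115] turn z 0.003 tilt 0.04 q6 0.89 pos [ 435.7 -299.6  140.1] cyaw 3.19 w 62.1 F [-0.3 -0.2 -2.1] t 24.8
```

```bash
python3 -m jog '-0.027 0.022 0 0 0 0 1;-0.027 0.022 0.03 0 0 0 1;-0.027 0.022 0.06 0 0 0 1;-0.027 0.022 0.09 0 0 0 1;-0.027 0.022 0.09 0 0 0 1;-0.027 0.022 0.09 0 0 0 1;-0.027 0.022 0.09 0 0 0 1'
python3 - <<'E'
from h import *
plan((430,-304.4),117,3.1)
E
```

```text
t: 25.45
ee_pos: [430.2, -305.3, 122.3]
orientation: [3.14, 0.085, 0.0]
ft_force: [-0.4, 0.3, -2.2]
width: 61.6
grasp_force: 30.0
shift [-0.001 -0.005  0.027] turn z 0.0 tilt 0.01 q6 0.88 pos [ 430.2 -305.3  122.3] cyaw 3.11 w 61.6 F [-0.4  0.3 -2.2] t 25.4
```

```bash
python3 -m jog '0 -0.004 0 0 0 0 1;0 -0.004 0.01 0 0 0 1;0 -0.004 0.016 0 0 0 1;0 -0.004 0.02 0 0 0 1;0 -0.004 0.02 0 0 0 1;0 -0.004 0.02 0 0 0 1'
python3 -m jog '0 0 0.004 0 0 0 1;0 0 0.004 0 0 0 1;0 0 0.006 0 0 0 1;0 0 0.006 0 0 0 1'
```

```text
t: 26.05
ee_pos: [430.0, -304.4, 118.2]
orientation: [-3.14, -0.085, 0.0]
ft_force: [0.2, 0.2, -2.6]
width: 61.7
grasp_force: 30.0
t: 26.45
ee_pos: [430.0, -304.4, 117.0]
orientation: [-3.14, -0.085, 0.0]
ft_force: [-0.5, -0.6, -2.0]
width: 61.7
grasp_force: 30.0
```

```bash
python3 -m jog '0 0 0.002 0 0 0 1;0 0 0.002 0 0 0 1;0 0 0.002 0 0 0 1'
python3 -m jog '0 0 0.003 0 0 0 1;0 0 0.003 0 0 0 1;0 0 0.003 0 0 0 1'
```

```text
t: 26.75
ee_pos: [430.1, -304.4, 116.8]
orientation: [3.14, 0.085, 0.0]
ft_force: [-1.0, 0.2, 0.9]
width: 62.0
grasp_force: 30.0
t: 27.05
ee_pos: [430.1, -304.5, 116.8]
orientation: [3.14, 0.085, 0.0]
ft_force: [-2.5, 1.8, 7.3]
width: 61.7
grasp_force: 30.0
```

```bash
python3 -m jog '0 0 0 0 0 0 -1;0 0 0 0 0 0 -1;0 0 0 0 0 0 -1;0 0 0 0 0 0 -1;0 0 -0.15 0 0 0 -1;0 0 -0.4 0 0 0 -1;0 0 -0.7 0 0 0 -1;0 0 -0.9 0 0 0 -1' >/dev/null
python3 -m jog '0 0 0 0 0 0 -1;0 0 0 0 0 0 -1'>/dev/null
python3 - <<'E'
from h import *
rect('wrist',126,(430,-305),save_as='w5.png')
im=cv2.imread('pics/w5.png');cv2.imwrite('pics/w5c.png',cv2.resize(im[90:330,200:440],None,fx=2.4,fy=2.4))
rect('top',30,(570,337),save_as='top5.png')
plan((570,337),250,0)
E
```

```text
rect [ 434.8 -304.6] [113.6  62.3] yaw 3.03
rect [571.9 340. ] [102.7  61.9] yaw -1.15
shift [ 0.877 -3.161  0.226] turn z 0.104 tilt 0.13 q6 0.88 pos [ 429.3 -303.9  294.7] cyaw 3.11 w 87.7 F [ 0.1  0.4 -0.4] t 28.1
```

View pics/w5c.png

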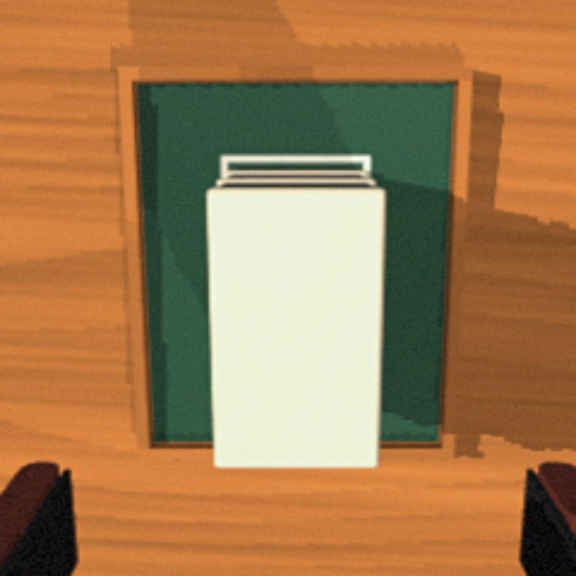

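The column is square, with its three top edges evenly stepped at the far end (crop rows ~155–188). Next is the lid.

```bash
for i in 1; do python3 -m jog '0.07 -0.25 0 0 0 0 -1;0.14 -0.5 0 0 0 0 -1;0.21 -0.75 0 0 0 0 -1;0.28 -1 0 0 0 0 -1;0.28 -1 0 0 0 0 -1' >/dev/null; done
python3 -m jog '0.07 -0.25 0 0 0 0 -1;0.14 -0.5 0 0 0 0 -1;0.21 -0.75 0 0 0 0 -1;0.28 -1 0 0 0 0 -1;0.28 -1 0 0 0 0 -1' >/dev/null
python3 -m jog '0.07 -0.25 0 0 0 0 -1;0.14 -0.5 0 0 0 0.1 -1;0.21 -0.75 0 0 0 0.1 -1;0.28 -1 0.2 0 0 0.1 -1;0.28 -1 0.2 0 0 0.1 -1;0.28 -1 0.2 0 0 0.1 -1' >/dev/null
python3 - <<'E'
from h import *
plan((571,338),250,0)
p,y=rect('wrist',30,(570,338),save_as='w6.png');plan(p,24,y)
E
```

```text
shift [ 0.036 -0.171  0.009] turn z 0.007 tilt 0.39 q6 2.04 pos [563.9 303.7 252. ] cyaw 0.21 w 87.9 F [ 0.1  0.5 -1.1] t 29.8
rect [571.5 338.5] [103.5  62.1] yaw -1.25
shift [ 0.041 -0.182  1.148] turn z 0.047 tilt 0.29 q6 2.04 pos [564.4 302.6 253.7] cyaw 0.15 w 87.9 F [0.2 0.7 0.5] t 29.8
```

View pics/w6.png

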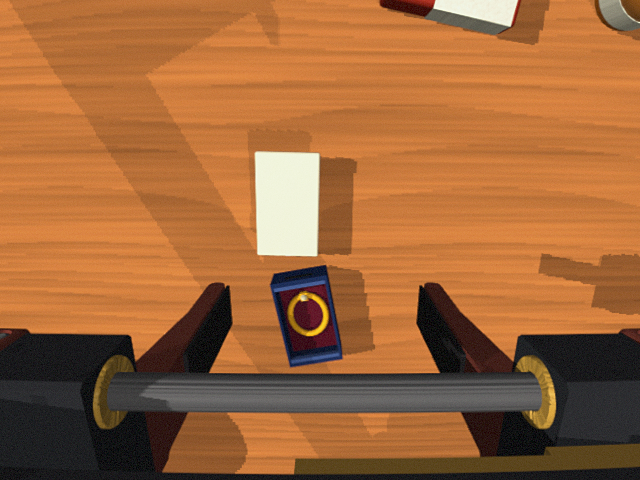

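The lid plate is at px (256–320, 152–256), with the open case at (272–342, 267–366) beside it. I'll fit the open case by its silhouette.

```bash
cat >> h.py <<'E'
from scipy.optimize import minimize
def fitcase(name,x0,save_as=None,top=(102,60,32)):
    c=cam(name); im=get_image(name)
    ms=outline_of('open_case',name); mk=ms[0]['mask'].astype(np.uint8)
    ctr=toplane(np.argwhere(mk)[:,::-1].mean(0),c,16)[0]; print('net',round(ms[0]['confidence'],2),ctr.round(1))
    near=cv2.dilate(mk,np.ones((9,9),np.uint8)); h=cv2.cvtColor(im,cv2.COLOR_RGB2HSV)
    navy=(((h[...,0]>100)&(h[...,0]<135)&(h[...,1]>90))&(near>0)).astype(np.uint8)
    n,l,s,_=cv2.connectedComponentsWithStats(navy); navy=(l==1+np.argmax(s[1:,4])).astype(np.uint8)
    k=cv2.findContours(navy,0,1)[0]; hull=cv2.convexHull(np.vstack(k)); S=4
    x,y,w,g=cv2.boundingRect(hull); off=np.array([x-10,y-10]); sh=((g+20)*S,(w+20)*S)
    def ras(p): 
        a=np.zeros(sh,np.uint8); cv2.fillConvexPoly(a,cv2.convexHull(np.round((p-off)*S).astype(np.int32)),1); return a
    A=ras(hull.reshape(-1,2).astype(float))
    A=cv2.dilate(A,np.ones((S+1,S+1),np.uint8))  # pixel half-width
    bx=np.array([[sx*top[0]/2,sy*top[1]/2,zz] for sx in(-1,1) for sy in(-1,1) for zz in(0,top[2])])
    def pts(v):
        t=np.radians(v[2]); M=np.array([[np.cos(t),-np.sin(t),0],[np.sin(t),np.cos(t),0],[0,0,1]]); return proj(bx@M.T+[v[0],v[1],0],c)
    f=lambda v:float((ras(pts(v))!=A).sum())/S/S
    x0=[ctr[0],ctr[1],x0] ; r=minimize(f,x0,method='Nelder-Mead',options=dict(initial_simplex=np.array([x0]*4)+np.vstack([np.zeros(3),np.diag([8,8,8])]),xatol=.05,fatol=.2,maxiter=400))
    print('case',r.x.round(2),'mismatch px',round(r.fun,1),'of',A.sum()/S/S)
    if save_as:
        o=im.copy(); cv2.polylines(o,[cv2.convexHull(pts(r.x).astype(np.float32)).round().astype(np.int32)],True,(255,0,0),1); save(o,save_as)
    return r.x
E
python3 - <<'E'
from h import *
fitcase('wrist',8,'w7.png'); fitcase('top',8)
im=cv2.imread('pics/w7.png');cv2.imwrite('pics/w7c.png',cv2.resize(im[250:380,250:370],None,fx=4,fy=4))
E
```

```text
net 0.68 [444.5 321.2  16. ]
case [444.17 320.2   10.05] mismatch px 117.5 of 5357.6875
net 0.8 [444.6 321.7  16. ]
case [444.78 321.01  10.11] mismatch px 44.0 of 1633.6875
```

View pics/w7c.png

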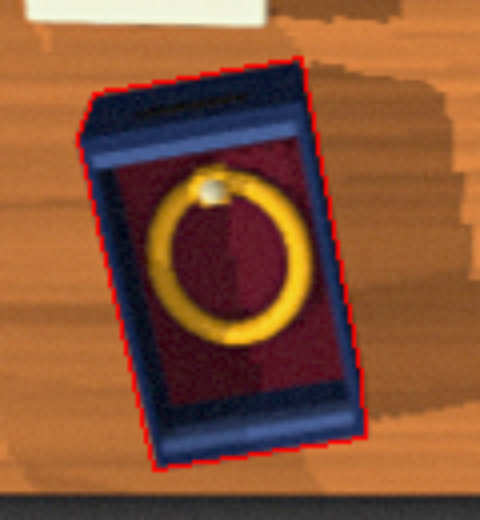

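The fitted outline hugs the open case: (444.3, 320.4), yaw 10°, and both cameras agree. Gripping the lid.

```bash
python3 -m jog '0.041 -0.182 0 0 0 0.047 -1;0.041 -0.182 0.2 0 0 0.047 -1;0.041 -0.182 0.4 0 0 0.047 -1;0.041 -0.182 0.6 0 0 0.047 -1;0.041 -0.182 0.8 0 0 0.047 -1;0.041 -0.182 0.8 0 0 0.047 -1' >/dev/null
python3 -m jog '0 0 0 0 0 0 -1;0 0 0 0 0 0 -1;0 0 0 0 0 0 -1;0 0 0 0 0 0 -1' >/dev/null
python3 - <<'E'
from h import *
plan((571.5,338.5),25,-1.25)
E
```

```text
shift [-0.015  0.012  0.366] turn z -0.002 tilt 0.18 q6 2.11 pos [574.4 340.7  98.2] cyaw -1.31 w 87.9 F [ 0.6 -0.5  0.3] t 31.0
```

```bash
python3 -m jog '-0.012 0.01 0.15 0 0 0 -1;-0.012 0.01 0.25 0 0 0 -1;-0.012 0.01 0.36 0 0 0 -1;-0.012 0.01 0.36 0 0 0 -1;-0.012 0.01 0.36 0 0 0 -1;-0.012 0.01 0.36 0 0 0 -1' >/dev/null
python3 - <<'E'
from h import *
plan((571.5,338.5),25,-1.25)
E
python3 -m jog '0 0 0 0 0 0 1;0 0 0 0 0 0 1;0 0 0 0 0 0 1;0 0 0 0 0 0 1;0 0 0 0 0 0 1;0 0 0 0 0 0 1;0 0 0 0 0 0 1;0 0 0 0 0 0 1'
python3 -m jog '0 0 -0.05 0 0 0 1;0 0 -0.15 0 0 0 1;0 0 -0.35 0 0 0 1;0 0 -0.4 0 0 0 1;0 0 -0.4 0 0 0 1;0 0 -0.4 0 0 0 1'
python3 - <<'E'
from h import *
plan((444.3,320.4),100,10)
E
```

```text
shift [-0.002  0.002  0.003] turn z -0.002 tilt 0.13 q6 2.11 pos [571.9 338.8  25.7] cyaw -1.3 w 87.8 F [ 0.1 -0.2  0.3] t 31.6
t: 32.4
ee_pos: [571.1, 338.4, 24.3]
orientation: [-3.141, 0.036, -0.001]
ft_force: [-0.2, -0.5, 3.6]
width: 61.4
grasp_force: 30.0
t: 33.0
ee_pos: [570.3, 337.9, 103.3]
orientation: [3.141, -0.036, -0.002]
ft_force: [-0.3, -0.5, -1.6]
width: 61.8
grasp_force: 30.0
shift [-0.628  0.102  0.017] turn z -0.377 tilt 0.06 q6 2.11 pos [570.3 337.9 103.3] cyaw -1.3 w 61.8 F [-0.3 -0.5 -1.6] t 33.0
```

```bash
python3 - <<'E'
from h import *
fitcase('top',10)
E
python3 -m jog '-0.1 0.02 0 0 0 -0.1 1;-0.25 0.04 0 0 0 -0.25 1;-0.4 0.07 0 0 0 -0.377 1;-0.55 0.1 0 0 0 -0.377 1;-0.628 0.102 0 0 0 -0.377 1;-0.628 0.102 0 0 0 -0.377 1;-0.628 0.102 0 0 0 -0.377 1' >/dev/null
python3 -m jog '0 0 0 0 0 0 1;0 0 0.05 0 0 0 1;0 0 0.05 0 0 0 1;0 0 0.05 0 0 0 1' >/dev/null
python3 - <<'E'
from h import *
save(get_image('scene')[120:270,320:520],'s8.png'); im=cv2.imread('pics/s8.png');cv2.imwrite('pics/s8.png',cv2.resize(im,None,fx=3.5,fy=3.5))
plan((444,320.4),54,10)
E
```

```text
net 0.64 [445.2 322.4  16. ]
case [445.19 321.16   8.85] mismatch px 48.7 of 1634.6875
shift [-0.005 -0.     0.198] turn z -0.0 tilt 0.04 q6 2.0 pos [445.  320.5  93.7] cyaw 9.99 w 61.7 F [-0.5  0.2 -0.3] t 34.2
```

View pics/s8.png

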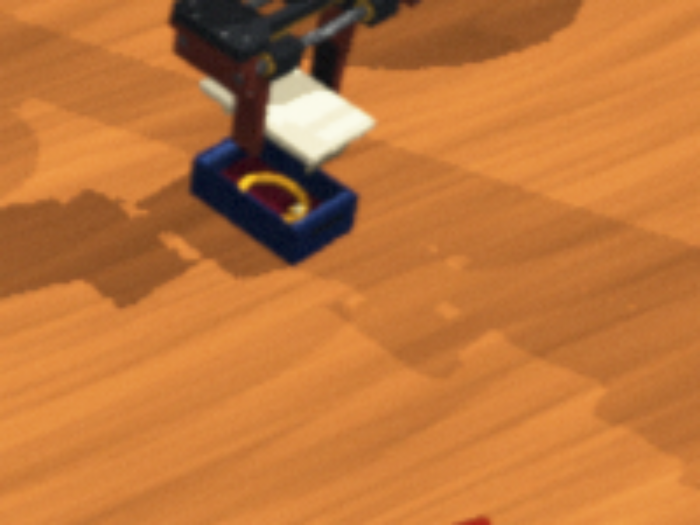

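The lid hangs above the open case, in line with it. I'll lower it onto the ramps.

```bash
python3 -m jog '-0.004 0 0.05 0 0 0 1;-0.004 0 0.12 0 0 0 1;-0.004 0 0.17 0 0 0 1;-0.004 0 0.2 0 0 0 1;-0.004 0 0.2 0 0 0 1;-0.004 0 0.2 0 0 0 1'
python3 -m jog '0 0 0.01 0 0 0 1;0 0 0.02 0 0 0 1;0 0 0.02 0 0 0 1;0 0 0.02 0 0 0 1'
python3 -m jog '0 0 0.01 0 0 0 1;0 0 0.01 0 0 0 1;0 0 0.01 0 0 0 1'
```

```text
t: 34.85
ee_pos: [444.1, 320.6, 53.9]
orientation: [3.129, 0.274, -0.001]
ft_force: [-0.1, 0.7, -0.4]
width: 61.6
grasp_force: 30.0
t: 35.25
ee_pos: [444.2, 320.7, 50.3]
orientation: [-3.129, -0.274, -0.001]
ft_force: [-0.1, 1.1, -0.0]
width: 61.6
grasp_force: 30.0
t: 35.55
ee_pos: [444.3, 320.8, 48.3]
orientation: [-3.129, -0.274, -0.001]
ft_force: [-0.1, 1.1, 3.2]
width: 61.3
grasp_force: 30.0
```

```bash
python3 -m jog '0 0 0.01 0 0 0 1;0 0 0.02 0 0 0 1;0 0 0.02 0 0 0 1;0 0 0.02 0 0 0 1'
python3 -m jog '0 0 0.01 0 0 0 1;0 0 0.02 0 0 0 1;0 0 0.02 0 0 0 1;0 0 0.02 0 0 0 1'
python3 -m jog '0 0 0.01 0 0 0 1;0 0 0.02 0 0 0 1;0 0 0.02 0 0 0 1;0 0 0.02 0 0 0 1'
```

```text
t: 35.95
ee_pos: [444.4, 320.8, 44.3]
orientation: [-3.129, -0.274, -0.001]
ft_force: [0.3, 1.7, 5.1]
width: 61.6
grasp_force: 30.0
t: 36.35
ee_pos: [444.0, 320.4, 39.7]
orientation: [3.129, 0.274, -0.001]
ft_force: [0.5, 0.0, -1.9]
width: 61.6
grasp_force: 30.0
t: 36.75
ee_pos: [443.7, 320.4, 35.8]
orientation: [3.129, 0.274, -0.001]
ft_force: [-1.0, 0.6, -0.1]
width: 61.5
grasp_force: 30.0
```

```bash
python3 -m jog '0 0 0.006 0 0 0 1;0 0 0.006 0 0 0 1;0 0 0.006 0 0 0 1'
python3 -m jog '0 0 0.006 0 0 0 1;0 0 0.006 0 0 0 1;0 0 0.006 0 0 0 1'
python3 -m jog '0 0 0.006 0 0 0 1;0 0 0.006 0 0 0 1;0 0 0.006 0 0 0 1'
```

```text
t: 37.05
ee_pos: [444.3, 320.6, 34.9]
orientation: [-3.13, -0.274, -0.0]
ft_force: [0.7, -0.8, 2.9]
width: 61.7
grasp_force: 30.0
t: 37.35
ee_pos: [444.3, 320.6, 34.5]
orientation: [-3.13, -0.274, -0.0]
ft_force: [-1.6, -2.0, 11.9]
width: 61.4
grasp_force: 30.0
t: 37.65
ee_pos: [444.4, 320.6, 34.3]
orientation: [-3.129, -0.274, -0.001]
ft_force: [-4.8, -4.0, 23.4]
width: 61.5
grasp_force: 30.0
```

```bash
python3 -m jog '0 0 -0.012 0 0 0 -1;0 0 -0.012 0 0 0 -1;0 0 -0.012 0 0 0 -1;0 0 -0.012 0 0 0 -1;0 0 -0.15 0 0 0 -1;0 0 -0.4 0 0 0 -1;0 0 -0.6 0 0 0 1;0 0 -0.8 0 0 0 1' >/dev/null
python3 -m jog '0 0 0 0 0 0 1;0 0 0 0 0 0 1;0 0 0 0 0 0 1' >/dev/null
python3 - <<'E'
from h import *
im=get_image('scene');c=cam('scene');save(im,'s9.png')
print([(t,round(r['confidence'],2),world(r['xyz'],c).round(1).tolist()) for t in('lid_end_a','lid_end_b') for r in pinpoint(t,'scene')])
p,y=rect('wrist',40,(444,320),save_as='w9.png');plan(p,61,y)
a=cv2.resize(cv2.imread('pics/s9.png')[130:220,350:450],None,fx=5,fy=5);b=cv2.resize(cv2.imread('pics/w9.png')[120:300,240:400],(400,450));cv2.imwrite('pics/m9.png',np.hstack([cv2.resize(a,(400,450)),b]))
E
```

```text
[('lid_end_a', 0.87, [399.2, 310.3, 31.1]), ('lid_end_a', 0.84, [488.1, 330.3, 32.5]), ('lid_end_b', 0.87, [399.2, 310.3, 31.1]), ('lid_end_b', 0.84, [488.1, 330.3, 32.5])]
rect [444.8 320.1] [101.9  61.8] yaw 9.99
shift [0.008 0.001 0.65 ] turn z 0.001 tilt 0.15 q6 2.0 pos [443.5 320.2 191.1] cyaw 10.01 w 35.2 F [ 0.4 -0.2  0. ] t 39.0
```

View pics/m9.png

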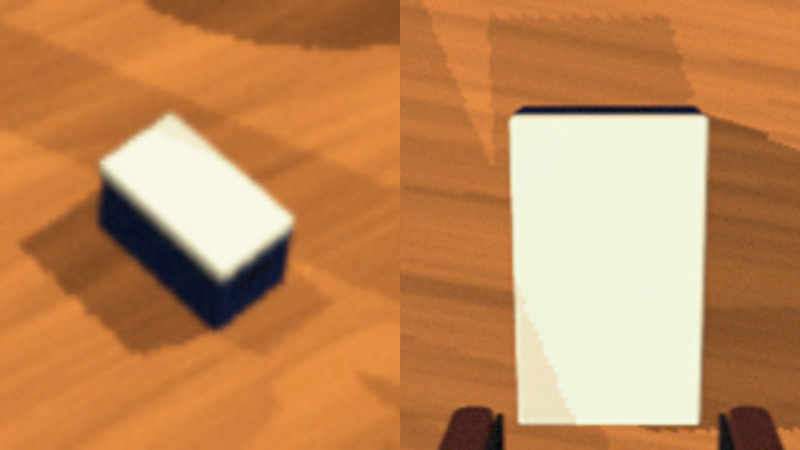

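The lid is home: both ends read about 32 mm and it lies flush in both views. I'll press once on the middle with closed fingers to make sure.

```bash
python3 -m jog '0.004 0 0.2 0 0 0 1;0.004 0 0.4 0 0 0 1;0.004 0 0.6 0 0 0 1;0.004 0 0.63 0 0 0 1;0.004 0 0.63 0 0 0 1;0.004 0 0.63 0 0 0 1'
python3 -m jog '0 0 0.01 0 0 0 1;0 0 0.01 0 0 0 1;0 0 0.02 0 0 0 1;0 0 0.02 0 0 0 1;0 0 0.02 0 0 0 1'
```

```text
t: 39.55
ee_pos: [445.7, 321.3, 67.7]
orientation: [-3.129, -0.274, -0.002]
ft_force: [-0.1, 0.7, 0.0]
width: 0.7
grasp_force: 0.0
t: 40.05
ee_pos: [444.9, 320.8, 62.7]
orientation: [-3.129, -0.274, -0.0]
ft_force: [0.3, 0.5, -1.1]
width: 0.1
grasp_force: 0.0
```

```bash
python3 -m jog '0 0 0.01 0 0 0 1;0 0 0.02 0 0 0 1;0 0 0.025 0 0 0 1;0 0 0.025 0 0 0 1;0 0 0.025 0 0 0 1'
python3 -m jog '0 0 0.004 0 0 0 1;0 0 0.004 0 0 0 1;0 0 0.006 0 0 0 1;0 0 0.006 0 0 0 1'
```

```text
t: 40.55
ee_pos: [444.8, 320.6, 57.4]
orientation: [3.129, 0.274, -0.001]
ft_force: [-1.2, 0.6, 1.5]
width: 0.6
grasp_force: 0.8
t: 40.95
ee_pos: [444.8, 320.7, 57.3]
orientation: [3.129, 0.274, -0.0]
ft_force: [-3.7, -2.4, 14.2]
width: 0.4
grasp_force: 7.2
```

```bash
python3 -m jog '0 0 0.005 0 0 0 1;0 0 0.005 0 0 0 1;0 0 -0.1 0 0 0 1;0 0 -0.3 0 0 0 -1;0 0 -0.5 0 0 0 -1;0 0 -0.7 0 0 0 -1;0 0 -0.7 0 0 0 -1;0 0 -0.7 0 0 0 -1' >/dev/null
python3 -m jog '0 0 0 0 0 0 -1;0 0 0 0 0 0 -1' >/dev/null
python3 - <<'E'
from h import *
p,y=rect('wrist',40,(444,320));plan(p,29,y)
E
```

```text
rect [445.  320.2] [102.3  61.7] yaw 9.98
shift [0.006 0.    0.829] turn z 0.001 tilt 0.16 q6 2.0 pos [444.2 320.2 194.7] cyaw 10.01 w 57.0 F [0.4 0.1 0.4] t 42.0
```

```bash
python3 -m jog '0.003 0 0.1 0 0 0 -1;0.003 0 0.2 0 0 0 -1;0.003 0 0.3 0 0 0 -1;0.003 0 0.3 0 0 0 -1;0.003 0 0.3 0 0 0 -1' 
python3 -m jog '0 0 0.2 0 0 0 -1;0 0 0.4 0 0 0 -1;0 0 0.52 0 0 0 -1;0 0 0.52 0 0 0 -1;0 0 0.52 0 0 0 -1;0 0 0.52 0 0 0 -1'
python3 -m jog '0 0 0 0 0 0 1;0 0 0 0 0 0 1;0 0 0 0 0 0 1;0 0 0 0 0 0 1;0 0 0 0 0 0 1;0 0 0 0 0 0 1;0 0 0 0 0 0 1;0 0 0 0 0 0 1'
python3 -m jog '0 0 -0.05 0 0 0 1;0 0 -0.15 0 0 0 1;0 0 -0.35 0 0 0 1;0 0 -0.6 0 0 0 1;0 0 -0.85 0 0 0 1;0 0 -1 0 0 0 1;0 0 -1 0 0 0 1;0 0 -1 0 0 0 1'
python3 - <<'E'
from h import *
plan((430,-304.4),220,3.1)
E
```

```text
t: 42.5
ee_pos: [445.1, 320.6, 135.6]
orientation: [3.129, 0.274, -0.003]
ft_force: [-0.0, -0.5, -0.5]
width: 87.6
grasp_force: 0.0
t: 43.1
ee_pos: [446.7, 321.7, 34.1]
orientation: [-3.128, -0.274, -0.004]
ft_force: [-0.0, 0.2, -0.0]
width: 88.0
grasp_force: 0.0
t: 43.9
ee_pos: [445.7, 321.0, 32.8]
orientation: [-3.129, -0.274, -0.001]
ft_force: [-1.7, -1.5, 6.5]
width: 61.7
grasp_force: 30.0
t: 44.7
ee_pos: [445.0, 320.5, 232.0]
orientation: [3.13, 0.274, -0.0]
ft_force: [0.6, 0.4, -4.6]
width: 61.8
grasp_force: 30.0
shift [-0.617  3.064  0.06 ] turn z 0.23 tilt 0.01 q6 2.0 pos [445.  320.5 232. ] cyaw 10.01 w 61.8 F [ 0.6  0.4 -4.6] t 44.7
```

```bash
python3 -m jog '-0.02 0.12 0 0 0 0 1;-0.06 0.3 0 0 0 0.05 1;-0.1 0.5 0 0 0 0.12 1;-0.14 0.7 0 0 0 0.2 1;-0.18 0.85 0 0 0 0.23 1;-0.2 1 0 0 0 0.23 1;-0.2 1 0 0 0 0.23 1' >/dev/null
python3 - <<'E'
from h import *
plan((430.1,-304.4),200,3.1)
E
```

```text
shift [-0.149  2.086  0.153] turn z -0.005 tilt 0.35 q6 1.75 pos [438.7 113.9 229.7] cyaw 2.94 w 61.5 F [-0.1 -0.6 -3.8] t 45.4
```

```bash
python3 -m jog '-0.01 0.12 0 0 0 0 1;-0.02 0.3 0 0 0 0 1;-0.04 0.5 0 0 0 0 1;-0.05 0.7 0 0 0 0 1;-0.065 0.85 0 0 0 0 1;-0.075 1 0 0 0 0 1;-0.075 1 0 0 0 0 1' >/dev/null
python3 -m jog '-0.01 0.12 0 0 0 0 1;-0.02 0.3 0 0 0 0 1;-0.04 0.5 0 0 0 0 1;-0.05 0.7 0 0 0 0 1;-0.065 0.85 0 0 0 0 1;-0.075 1 0 0 0 0 1;-0.075 1 0 0 0 0 1' >/dev/null
python3 -m jog '0 0 0 0 0 0 1;0 0.03 0.1 0 0 0 1;0 0.04 0.2 0 0 0 1;0 0.04 0.2 0 0 0 1;0 0.04 0.2 0 0 0 1;0 0.04 0.2 0 0 0 1'
python3 - <<'E'
from h import *
plan((430.1,-304.4),160,3.1)
E
```

```text
t: 47.4
ee_pos: [433.6, -291.5, 192.9]
orientation: [3.14, 0.087, 0.001]
ft_force: [-0.9, 0.2, -3.7]
width: 61.6
grasp_force: 30.0
shift [-0.021  0.063  0.165] turn z 0.002 tilt 0.04 q6 0.9 pos [ 433.6 -291.5  192.9] cyaw 3.16 w 61.6 F [-0.9  0.2 -3.7] t 47.4
```

```bash
python3 -m jog '-0.02 0.06 0 0 0 0 1;-0.02 0.06 0.04 0 0 0 1;-0.02 0.06 0.08 0 0 0 1;-0.02 0.06 0.12 0 0 0 1;-0.02 0.06 0.12 0 0 0 1;-0.02 0.06 0.12 0 0 0 1;-0.02 0.06 0.12 0 0 0 1' >/dev/null
python3 -m jog '0 0 0 0 0 0 1;0 0 0 0 0 0 1'
python3 - <<'E'
from h import *
plan((430.1,-304.4),160,3.1)
E
```

```text
t: 48.3
ee_pos: [429.9, -304.3, 168.5]
orientation: [3.14, 0.085, 0.001]
ft_force: [-0.2, -0.4, -2.8]
width: 61.6
grasp_force: 30.0
shift [0.001 0.    0.043] turn z 0.0 tilt 0.03 q6 0.88 pos [ 429.9 -304.3  168.5] cyaw 3.11 w 61.6 F [-0.2 -0.4 -2.8] t 48.3
```

```bash
python3 -m jog '0.001 0 0.01 0 0 0 1;0.001 0 0.02 0 0 0 1;0.001 0 0.03 0 0 0 1;0.001 0 0.034 0 0 0 1;0.001 0 0.034 0 0 0 1;0.001 0 0.034 0 0 0 1;0.001 0 0.034 0 0 0 1'
python3 -m jog '0 0 0.004 0 0 0 1;0 0 0.008 0 0 0 1;0 0 0.008 0 0 0 1;0 0 0.008 0 0 0 1'
```

```text
t: 49.0
ee_pos: [429.9, -304.3, 161.5]
orientation: [3.14, 0.085, 0.0]
ft_force: [-0.9, -0.2, -3.8]
width: 61.8
grasp_force: 30.0
t: 49.4
ee_pos: [429.9, -304.3, 159.9]
orientation: [-3.14, -0.085, 0.0]
ft_force: [0.3, -0.2, -3.0]
width: 61.9
grasp_force: 30.0
```

```bash
python3 -m jog '0 0 0.003 0 0 0 1;0 0 0.003 0 0 0 1;0 0 0.003 0 0 0 1'
python3 -m jog '0 0 0.003 0 0 0 1;0 0 0.003 0 0 0 1;0 0 0.003 0 0 0 1'
```

```text
t: 49.7
ee_pos: [430.1, -304.4, 159.5]
orientation: [3.14, 0.085, 0.001]
ft_force: [0.5, 0.6, 0.4]
width: 61.6
grasp_force: 30.0
t: 50.0
ee_pos: [430.0, -304.4, 158.8]
orientation: [3.14, 0.085, 0.0]
ft_force: [-0.1, -0.3, 0.1]
width: 61.6
grasp_force: 30.0
```

```bash
python3 -m jog '0 0 0.003 0 0 0 1;0 0 0.003 0 0 0 1;0 0 0.003 0 0 0 1'
python3 -m jog '0 0 0 0 0 0 -1;0 0 0 0 0 0 -1;0 0 0 0 0 0 -1;0 0 0 0 0 0 -1;0 0 -0.1 0 0 0 -1;0 0 -0.3 0 0 0 -1;0 0 -0.5 0 0 0 -1;0 0 -0.7 0 0 0 -1'
python3 -m jog '0 0 0 0 0 0 -1;-0 0 0 0 0 0 -1;0 0 0 0 0 0 -1' >/dev/null
python3 - <<'E'
from h import *
save(get_image('wrist'),'wa.png'); save(get_image('scene'),'sa.png')
c=cam('scene');print([(round(r['confidence'],2),world(r['xyz'],c).round(1).tolist()) for r in pinpoint('lid_end_a','scene')])
a=cv2.resize(cv2.imread('pics/sa.png')[140:340,60:260],(400,400));b=cv2.resize(cv2.imread('pics/wa.png')[80:340,190:450],(400,400));cv2.imwrite('pics/ma.png',np.hstack([a,b]))
E
```

```text
t: 50.3
ee_pos: [430.1, -304.4, 158.8]
orientation: [3.14, 0.085, 0.001]
ft_force: [-1.1, 0.6, 5.9]
width: 61.7
grasp_force: 30.0
t: 51.1
ee_pos: [429.6, -304.1, 299.4]
orientation: [-3.14, -0.085, 0.001]
ft_force: [-0.0, -0.4, -0.4]
width: 87.8
grasp_force: 0.0
[(0.89, [470.9, -303.7, 159.0]), (0.87, [385.2, -311.3, 158.6])]
```

View pics/ma.png

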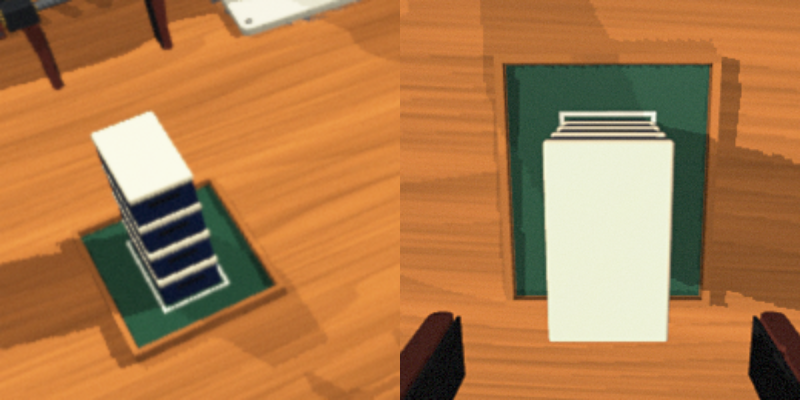

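The picture shows a straight column of four inside the outline, with the newly closed case on top and its lid ends level at about 159 mm (158 expected). Handing in.

```bash
python3 -c "
from workcell import *
print(close_job())"
```

```text
the job is handed in; nothing more can be done
None
```

The job is handed in: the lid is clipped flat into the open case, and all four cases stand in one square column inside the outline, with the newly closed one on top.

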